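# Let the marbles out of the studio dish into the open tin

### The arm

A 7-joint arm with a two-finger parallel gripper is mounted at the origin on the work surface. World frame = base frame: x ahead of the robot, y to its left, z up, the work surface at z = 0. Lengths are in m, angles in rad, forces in N, time in s.
With the tool pointing down it reaches from about 0.425 to 0.875 m from the base axis. Payload 8.4 kg.
Tool frame: the origin (TCP) lies midway between the tips of the shut fingers; the grasp point (between the pads) lies 19 mm behind it; z points along the fingers, x is the direction in which the jaws open and shut, and the axes are right-handed (so a half turn about z gives the same grasp; the last joint's range is limited). The gripper opens to 87 mm and grips with 3 to 60 N. Pads are 19 mm wide; open, the fingers measure 117 mm over their backs; the gripper's body (75 mm by 190 mm) begins 51 mm behind the grasp point.
Start: joints at [-1.219, 0.333, 0.04, 1.465, -0.013, 1.343, -0.059], TCP at [0.283, 0.585, 0.223] pointing down, gripper open.
Joint ranges: [-2.58, 2.58], [-0.38, 2.09], [-1.3, 1.39], [0.25, 2.4], [-1.5, 4.64], [0.08, 2.09], [-2.65, 2.65]. Speed limits (rad/s): [2.22, 2.22, 2.79, 2.79, 3.14, 3.14, 3.14].

### API

Orientations are given as a unit quaternion [w, x, y, z].
In Python, from rig import env, cams gives the robot as it stands.
- The arm moves only by the shell command python3 -m inch 'ROWS' [OPENING] [FORCE]. ROWS is JSON, a list that holds one entry, the list of rows, each a list of 6 numbers: the shift along the tool's x, y, z scaled (see below), then the turn, a rotation vector about the tool's x, y, z scaled (see below). In form: [[[dx, dy, dz, wx, wy, wz], ...]]. A call has 1 to 5 rows; each row is the pose to reach, as a shift and turn from the pose commanded when the call began, along the tool's axes at that moment; what a row does not reach only later rows make up. The controller multiplies each number of a shift by 0.5 m and each number of a turn by 90 degrees. A row lasts 1/12 s, in which the tool goes at most 41.7 mm and 7.16 degrees, less where a joint would pass 70% of its speed; a pose out of reach is approached as far as the arm can. A call with a number of a shift or a turn outside -1 to 1 is refused whole. A call with a gripper value outside its range is refused whole. OPENING is the opening, from -1 (shut) to 1 (fully open), so that 0 is half open, set as the call begins (- or left out, the last holds). The fingers move at their own pace and stop on an object; FORCE is the grip in N (left out, the last holds). Time passes only in rows, so rows that repeat a pose let the fingers close. It gives the time, the measured TCP pose, the force and the opening at its end, in the units of the state.
- env.state(): the state, without advancing time (a new reading comes with each control period).
- cams.read_camera(name): name is "scene" or "top" or "wrist"; returns a dict with "color" (400x640x3 uint8, red, green, blue), "z_map" (400x640 float32, m along the optical axis (not along the pixel's ray), 0 where there is no reading), "fx", "fy", "cx", "cy" (pixels), "camera_from_world" (4x4, takes a point from world to camera coordinates). Camera axes: x right, y up, looking along -z (the intrinsics and any distortion apply to the point x, -y, -z); pixel columns grow to the right and rows downward; lengths in m; the calibration is good to about 2 mm. The wrist camera is an equidistant fisheye: a pixel r from the principal point sees the ray r / f radians off the axis. A picture is of the moment at which its call begins.
- env.finish_job(): hands the job in, once; it reports no verdict.
The state is a dict: "time_s": time; "joint_pos": joint angles; "joint_vel": joint speeds; "joint_efforts": joint torques, N m; "tcp_pos": TCP position; "tool_rot": TCP orientation; "wrist_force": force on the tool from outside, world axes, zero at the start; "ft_torque": the same for the moment, N m; "gripper_width": finger opening in m.
Only numpy, scipy, OpenCV 4.12 (cv2) and the standard library are available. Lean on these libraries where they do the work, as an engineer would, in place of code of your own. Each camera call takes 0.05 s, during which the arm holds its last target. There are 200 camera calls.

### The job

The three glass marbles kept for topping up the jars of painting medium lie in the sloping scoop dish, held back by the straightedge that stands across its mouth. Take hold of the straightedge and swing it aslant in the dish, about 35 degrees, so that it still bars most of the mouth and sends the marbles out through one narrow gap, at the corner of the mouth above the open tin; all of them must drop into that tin and none may fall on the bench. Then let go, leaving the straightedge standing in the mouth of the dish.

Things in the scene. Friction and masses are not known exactly. Their poses are not given: they have to be found in the camera images.
- dish: White fixed D-shaped scoop dish. Frame level; origin on the bench below the middle of the open mouth's straight edge; +x horizontally out of the mouth (downhill), y along it. Floor surface 65 mm above the bench at the mouth, no lip, sloping down 8 degrees to it. Inside 200 mm wide (y -100 to 100); side walls 6 mm thick, 30 mm high, straight for 100 mm back from the mouth, then a half-round back.
- straightedge_mid (a point): Centre of the loose aluminium straightedge (0.2 kg), 32 mm above its underside; y along it, z up. Base bar 162 x 18 x 16 mm high; on it a fin 144 long, 10 thick, up to 64 mm: grip that, above the marbles. It stands flat on the dish's floor, parallel to the mouth, 60 mm up the slope. A good swing: tin-side end downhill 35 degrees, centre 14 mm away from the tin: gap 42 mm there, 14 mm at the other wall.
- tin: Open steel tin, loose, 100 mm (x) by 105 mm (y) by 45 mm high, walls and floor 6 mm thick. Origin: centre of its underside; axes parallel to the dish's. It stands partly below the mouth's edge, under either the +y or the -y half of the mouth, its centre 56 mm to that side. Under the other half stands a tin of that size with its lid on, not wanted.
- marble0_center (a point): Centre of a loose green glass marble, 24 mm across, 18 g; it runs along the straightedge only where that is slanted 25 degrees or more; at the start it rests against the uphill side of the straightedge.
- marble1_center (a point): Centre of another loose green glass marble, 24 mm across, 18 g; it runs along the straightedge only where that is slanted 25 degrees or more; at the start it rests against the uphill side of the straightedge.
- marble2_center (a point): Centre of the third loose green glass marble, 24 mm across, 18 g; it runs along the straightedge only where that is slanted 25 degrees or more; at the start it rests against the uphill side of the straightedge.
There are look-alikes about, which are no part of the job. There is more than one size of the part that bears straightedge_mid; the job needs the middle-sized. Leave any pink look-alike of the part that bears marble1_center alone.

How it is judged:
On the way:
1. the straightedge, gripped by the fingers and still standing in the mouth of the dish, is turned aslant by more than 10 degrees (contact force between the fingers and straightedge above 1 N and angle between the y axis of straightedge_mid and the y axis of dish, either way round above 0.175 rad and x of straightedge_mid in the frame of dish between -0.13 and 0.02 m and y of straightedge_mid in the frame of dish between -0.06 and 0.06 m and z of straightedge_mid in the frame of dish between 0.075 and 0.135 m), for 0.2 s.
At the end, for the whole second after the job is handed in: All three marbles lie inside the open tin, which stands upright (within 6 degrees); the straightedge, released, stands (fin within 20 degrees of upright) in the mouth of the dish: its centre less than 130 mm behind and 20 mm before the mouth's edge and within 60 mm of the dish's middle (x of marble0_center in the frame of tin between -0.05 and 0.05 m and y of marble0_center in the frame of tin between -0.0525 and 0.0525 m and z of marble0_center in the frame of tin between 0 and 0.045 m and x of marble1_center in the frame of tin between -0.05 and 0.05 m and y of marble1_center in the frame of tin between -0.0525 and 0.0525 m and z of marble1_center in the frame of tin between 0 and 0.045 m and x of marble2_center in the frame of tin between -0.05 and 0.05 m and y of marble2_center in the frame of tin between -0.0525 and 0.0525 m and z of marble2_center in the frame of tin between 0 and 0.045 m and x of straightedge_mid in the frame of dish between -0.13 and 0.02 m and y of straightedge_mid in the frame of dish between -0.06 and 0.06 m and z of straightedge_mid in the frame of dish between 0.075 and 0.135 m and angle between straightedge_mid's own z axis and vertical below 0.35 rad and angle between tin's own z axis and vertical below 0.1 rad); the robot touches nothing.
It fails at once if a marble falls on the bench (height (world z) of any of marble0_center, marble1_center, marble2_center below 0.0145 m).
It also fails if it takes over 42 s, if anything falls off the work surface, if the arm or the gripper's body presses on something with over 40 N, if the wrist force passes 120 N, or if a joint passes its speed limit or range.

## Working session

There is one attempt and no reset: what is moved stays moved. The work goes in short steps, Python scripts to look and compute and a shell command to move; the robot and the scene stay as the last step left them, time stands still between calls to the robot, and variables do not carry over. Pictures are saved under pics/ and viewed, about 8 in all and at most 12, crops included, and the job is handed in when it is done.

```bash
ls; mkdir -p pics; cat > h.py <<'E'
import numpy as np,cv2
from rig import env,cams
def shot(n):
    d=cams.read_camera(n); np.savez('last_'+n+'.npz',**d); return d
def pts(d):
    h,w=d['z_map'].shape; v,u=np.mgrid[:h,:w]; z=d['z_map']
    p=np.stack([(u-d['cx'])/d['fx']*z,-(v-d['cy'])/d['fy']*z,-z,np.ones_like(z)],-1)
    return (p@np.linalg.inv(d['camera_from_world']).T)[...,:3]
def ray(d,u,v,zp):
    M=np.linalg.inv(d['camera_from_world']); r=M[:3,:3]@np.array([(u-d['cx'])/d['fx'],-(v-d['cy'])/d['fy'],-1]); o=M[:3,3]
    return o+r*(zp-o[2])/r[2]
def save(img,name): cv2.imwrite('pics/'+name,cv2.cvtColor(np.ascontiguousarray(img),cv2.COLOR_RGB2BGR))
E
python3 - <<'E'
from h import *
print(env.state())
t=shot('top');s=shot('scene')
for d in(t,s): print(d['fx'],d['fy'],d['cx'],d['cy'],d['camera_from_world'].round(3).tolist(),d['z_map'].min(),d['z_map'].max())
save(t['color'],'top0.png');save(s['color'],'scene0.png')
E
```

```text
pics
{'time_s': 0.0, 'joint_pos': array([-1.21920889,  0.33391492,  0.039894  ,  1.46627356, -0.01342258,
        1.3433047 , -0.05849903]), 'joint_vel': array([ 0.0004025 , -0.00019135,  0.00029259, -0.00179661, -0.00073589,
       -0.00165137,  0.0007571 ]), 'joint_efforts': array([ 1.95481343e-04, -6.56370521e+01,  1.33512117e+00, -4.03795660e+01,
       -5.97887300e-02,  4.48511203e-02,  1.66972791e-04]), 'tcp_pos': array([0.28301291, 0.58462651, 0.22165583]), 'tool_rot': array([ 4.73826949e-04,  8.47263221e-01,  5.31172634e-01, -6.65696114e-04]), 'wrist_force': array([ 0.50376195, -0.58470838,  0.61031619]), 'ft_torque': array([-0.028844  ,  0.02338891, -0.05865856]), 'gripper_width': 0.0868454927652331}
394.67854176139156 394.67854176139156 320.388804672366 198.825968147137 [[0.006, -0.999, -0.049, 0.042], [0.992, 0.0, 0.123, -0.487], [-0.123, -0.049, 0.991, -0.691], [0.0, 0.0, 0.0, 1.0]] 0.0 0.84163845
402.2090880447678 402.2090880447678 320.51265166367756 196.6729315919045 [[0.636, 0.772, 0.002, -0.327], [-0.534, 0.438, 0.724, 0.173], [0.557, -0.462, 0.69, -1.18], [0.0, 0.0, 0.0, 1.0]] 0.0 3.3228216
```

View pics/top0.png

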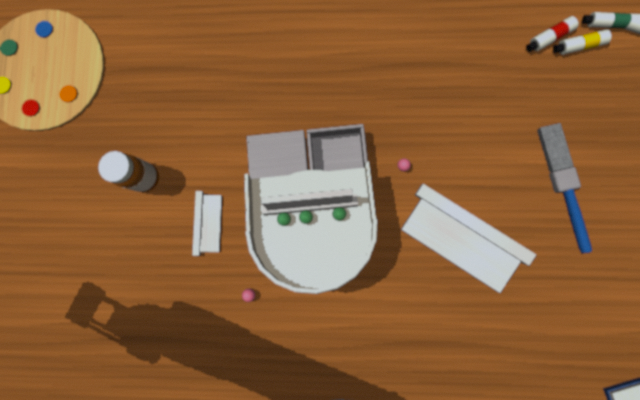

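View pics/scene0.png

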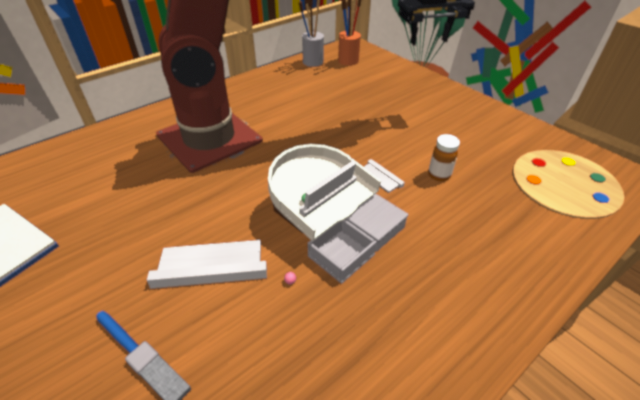

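The top view shows the dish with its mouth toward image-up (world +x). The open tin is at (338,150), on the −y side, and the lidded tin is at (277,153). 

Candidates for the straightedge:
- in the dish at (310,200): **chosen**, since it is middle-sized and bars the mouth
- small one at (208,223)
- large one at (470,240)

Marbles are the green ones at (284,218), (306,216) and (340,213). The pink balls at (404,165) and (249,295) are left alone.

```bash
python3 - <<'E'
from h import *
t=dict(np.load('last_top.npz'));s=dict(np.load('last_scene.npz'))
for n,d in(('top',t),('scene',s)):
    P=pts(d); ok=d['z_map']>0
    roi=ok&(P[...,0]>.25)&(P[...,0]<.75)&(P[...,1]>-.1)&(P[...,1]<.25)
    f=roi&(P[...,2]>.112)&(P[...,2]<.16)
    q=P[f]; print(n,'fin',len(q),np.percentile(q,[1,50,99],axis=0).round(4).tolist())
    if len(q)>20:
        r=cv2.minAreaRect((q[:,:2]*1000).astype(np.float32)); print(r,cv2.boxPoints(r))
    tin=roi&(P[...,2]>.037)&(P[...,2]<.055)&(P[...,0]>P[f][:,0].mean()+.03)
    q=P[tin]; r=cv2.minAreaRect((q[:,:2]*1000).astype(np.float32)); print('tins',len(q),r,cv2.boxPoints(r).tolist())
    hsv=cv2.cvtColor(d['color'],cv2.COLOR_RGB2HSV)
    g=((hsv[...,0]>45)&(hsv[...,0]<85)&(hsv[...,1]>100)).astype(np.uint8)
    k,l,st,c=cv2.connectedComponentsWithStats(g)
    for i in range(1,k):
        if st[i,4]>15:
            m=(l==i)&ok; print('green',c[i].round(1),st[i,4],np.median(P[m],axis=0).round(4),ray(d,*c[i],.09).round(4))
# dish floor plane fit in top
    floor=roi&(P[...,2]>.06)&(P[...,2]<.1)
# rim
    P2=P[roi&(P[...,2]>.09)&(P[...,2]<.112)]
c=t['color'][110:310,230:400]; save(cv2.resize(c,None,fx=3.4,fy=3,interpolation=cv2.INTER_CUBIC)[:600],'crop0.png')
E
```

```text
top fin 1632 [[0.3307, -0.0463, 0.1124], [0.4688, 0.0553, 0.1235], [0.4875, 0.1524, 0.139]]
((406.45513916015625, 52.30050277709961), (155.3207244873047, 207.28250122070312), 5.285281658172607) [[319.57806  148.34744 ]
 [338.67188  -58.053772]
 [493.3322   -43.746437]
 [474.2384   162.65479 ]]
tins 2944 ((573.8566284179688, 69.44584655761719), (81.88505554199219, 217.17227172851562), 5.824633598327637) [[522.105712890625, 173.3163604736328], [544.145263671875, -42.73468780517578], [625.6075439453125, -34.42466735839844], [603.5679931640625, 181.62637329101562]]
green [621.5  20.2] 162 [ 0.8269 -0.5227  0.024 ] [ 0.7877 -0.4737  0.09  ]
green [ 8.3 47.4] 160 [0.8043 0.6915 0.0097] [0.7601 0.6173 0.09  ]
green [339. 213.] 100 [0.4547 0.0092 0.0976] [0.4554 0.0093 0.09  ]
green [305.4 216.2] 97 [0.4496 0.0652 0.0977] [0.45   0.0654 0.09  ]
green [283.5 218.3] 94 [0.4461 0.1011 0.0982] [0.4464 0.1023 0.09  ]
scene fin 965 [[0.3308, -0.0471, 0.1122], [0.4755, 0.052, 0.1224], [0.4888, 0.1488, 0.1385]]
((406.2342224121094, 50.990657806396484), (156.9638671875, 207.39732360839844), 4.8901414
[... 556 characters left out ...]
0.6743  0.6529  0.0443] [-0.5601  0.5817  0.09  ]
green [396.1   4.7] 46 [-0.4286  1.2625  0.0053] [-0.2485  1.0529  0.09  ]
green [511.8  15.6] 456 [0.1751 1.2405 0.126 ] [0.1404 1.3256 0.09  ]
green [441.5  23.9] 104 [-0.2369  1.4048 -0.0735] [0.0147 1.0291 0.09  ]
green [456.1  24.5] 121 [-0.1997  1.4792 -0.0761] [0.0554 1.0681 0.09  ]
green [492.5  73.9] 850 [ 0.1846  1.2103 -0.1125] [0.3837 0.8168 0.09  ]
green [525.7  63.4] 27 [ 0.2994  1.2394 -0.031 ] [0.4108 0.968  0.09  ]
green [530.8  83. ] 112 [ 0.3481  1.2372 -0.0968] [0.4928 0.8564 0.09  ]
green [537.1 104.5] 108 [ 0.4051  1.235  -0.1685] [0.5713 0.7529 0.09  ]
green [597.5 177.4] 55 [0.807  0.6874 0.0089] [0.8249 0.5622 0.09  ]
```

View pics/crop0.png

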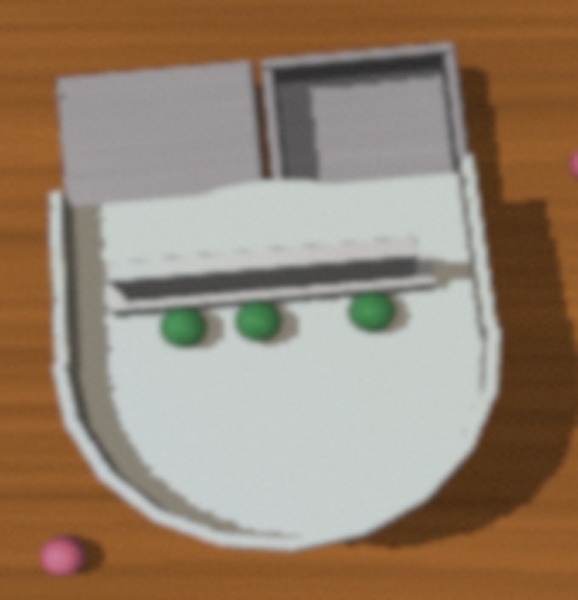

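```bash
cat >> h.py <<'E'
yaw=np.radians(5.3); X=np.array([np.cos(yaw),np.sin(yaw)]); Y=np.array([-X[1],X[0]])
E
python3 - <<'E'
from h import *
for n in('top','scene'):
    d=dict(np.load(f'last_{n}.npz')); P=pts(d); ok=d['z_map']>0
    a=P[...,:2]@X; b=P[...,:2]@Y; z=P[...,2]
    roi=ok&(P[...,0]>.25)&(P[...,0]<.75)&(P[...,1]>-.1)&(P[...,1]<.25)
    m=roi&(z>.126); q=P[m]
    r=cv2.minAreaRect((q[:,:2]*1000).astype(np.float32)); print(n,'fin',len(q),r,'a',np.percentile(a[m],[2,50,98]).round(4),'b',np.percentile(b[m],[.5,50,99.5]).round(4),'z',np.percentile(z[m],[50,98]))
    # dish wall extents at z .09-.112 behind
    w=roi&(z>.094)&(z<.125); print('walls b',np.percentile(b[w],[.3,99.7]).round(4),'a',np.percentile(a[w],[.3,99.7]).round(4))
    # floor line
    af=np.median(a[m]); fl=roi&(z>.05)&(abs(b-np.median(b[m]))<.06)
    for a0 in np.arange(af+.02,af+.15,.006):
        k=roi&(abs(a-a0)<.003)&(abs(b-np.median(b[m])+.03)<.02)
        if k.any(): print(a0.round(4),z[k].mean().round(4),end='; ')
    print()
    tn=roi&(z>.038)&(z<.052)&(a>af+.1); print('tin b,a',np.percentile(b[tn],[.3,99.7]).round(4),np.percentile(a[tn],[.3,99.7]).round(4))
    for b0 in np.arange(-.09,.14,.0075):
        k=roi&(abs(b-b0)<.00375)&(a>af+.095)&(a<af+.12)
        if k.any(): print(b0.round(4),z[k].mean().round(3),end='; ')
    print()
E
```

```text
top fin 721 ((407.3703308105469, 53.318885803222656), (153.31051635742188, 143.42239379882812), 5.285281658172607) a [0.4757 0.4805 0.4867] b [-0.0556  0.0149  0.0861] z [0.13626415 0.13903104]
walls b [-0.0905  0.121 ] a [0.3317 0.534 ]
0.5005 0.0698; 0.5065 0.0685; 0.5125 0.068; 0.5185 0.067; 0.5245 0.0661; 0.5305 0.0653; 0.5365 0.0648; 0.5425 0.0062; 0.5485 0.0057; 0.5545 0.006; 0.5605 0.006; 0.5665 0.0059; 0.5725 0.006; 0.5785 0.0062; 0.5845 0.0059; 0.5905 0.0058; 0.5965 0.0057; 0.6025 0.0062; 0.6085 0.006; 0.6145 0.0304; 0.6205 0.0427; 
tin b,a [-0.0919  0.1235] [0.5808 0.6186]
-0.09 0.038; -0.0825 0.006; -0.075 0.006; -0.0675 0.006; -0.06 0.006; -0.0525 0.006; -0.045 0.006; -0.0375 0.005; -0.03 0.006; -0.0225 0.006; -0.015 0.006; -0.0075 0.006; 0.0 0.006; 0.0075 0.03; 0.015 0.017; 0.0225 0.043; 0.03 0.045; 0.0375 0.045; 0.045 0.045; 0.0525 0.045; 0.06 0.045; 0.0675 0.045; 0.075 0.045; 0.0825 0.045; 0.09 0.045; 0.0975 0.045; 0.105 0.045; 0.1125 0.045; 0.12 0.045; 0.1275 0.044; 0.135 0.0; 
scene fin 375 ((478.1178894042969, 58.920555114746094), (12.367247581481934, 145.6609649658
[... 155 characters left out ...]
0.0693; 0.5101 0.0683; 0.5161 0.0675; 0.5221 0.0339; 0.5281 0.0402; 0.5341 0.0294; 0.5401 0.0064; 0.5461 0.0066; 0.5521 0.0064; 0.5581 0.0068; 0.5641 0.0065; 0.5701 0.0064; 0.5761 0.0062; 0.5821 0.0065; 0.5881 0.0062; 0.5941 0.0064; 0.6121 0.0452; 0.6181 0.0228; 0.6241 0.0003; 0.6301 0.0007; 
tin b,a [-0.0944  0.1224] [0.5843 0.6188]
-0.09 0.028; -0.0675 0.006; -0.06 0.007; -0.0525 0.006; -0.045 0.006; -0.0375 0.006; -0.03 0.007; -0.0225 0.007; -0.015 0.006; -0.0075 0.006; 0.0 0.008; 0.0075 0.029; 0.015 0.042; 0.0225 0.045; 0.03 0.045; 0.0375 0.045; 0.045 0.045; 0.0525 0.045; 0.06 0.046; 0.0675 0.045; 0.075 0.045; 0.0825 0.045; 0.09 0.045; 0.0975 0.045; 0.105 0.045; 0.1125 0.045; 0.12 0.045;
```

```bash
cat >> h.py <<'E'
from scipy.spatial.transform import Rotation as Ro
n8=np.array([np.sin(np.radians(8)),0,np.cos(np.radians(8))])
def goal(a,b,z,slant=0,lift=0,tilt=8):
    """TCP goal: dish-axes a,b,z; lift along floor normal; slant about it"""
    t=np.radians(tilt); n=np.array([np.sin(t),0,np.cos(t)])
    R=np.stack([[np.cos(t),0,-np.sin(t)],[0,-1,0],-n],1)   # tool x downhill, z into floor
    R=Ro.from_rotvec(n*np.radians(slant)).as_matrix()@R
    W=Ro.from_euler('z',yaw)
    return W.apply(np.array([a,b,z])+n*lift), W*Ro.from_matrix(R)
def cmd(p,R):
    s=env.state(); q=s['tool_rot']; C=Ro.from_quat([q[1],q[2],q[3],q[0]])
    print('t',round(s['time_s'],2),'shift units',(C.inv().apply(p-s['tcp_pos'])/.5).round(4),'turn units',((C.inv()*R).as_rotvec()/(np.pi/2)).round(4),'mm',((p-s['tcp_pos'])*1e3).round(1))
G=(.4778,.0147,.109)
E
python3 - <<'E'
from h import *
d=dict(np.load('last_scene.npz')); P=pts(d); ok=d['z_map']>0
a=P[...,:2]@X; b=P[...,:2]@Y; z=P[...,2]
for z0 in np.arange(.095,.14,.005):
    k=ok&(abs(z-z0)<.0025)&(a>.45)&(a<.51)&(b>-.05)&(b<.08)
    if k.any(): print(z0.round(3),k.sum(),np.percentile(a[k],[10,50,90]).round(4))
cmd(*goal(*G,lift=.13))
E
```

```text
0.095 64 [0.4567 0.4804 0.4812]
0.1 65 [0.4802 0.4811 0.4821]
0.105 51 [0.4812 0.482  0.4826]
0.11 53 [0.4819 0.4827 0.4835]
0.115 65 [0.4825 0.4832 0.4842]
0.12 55 [0.4832 0.4839 0.4848]
0.125 63 [0.484  0.4846 0.4857]
0.13 57 [0.4843 0.4854 0.4861]
0.135 194 [0.478  0.4832 0.4864]
0.14 54 [0.4782 0.4807 0.4852]
t 0.1 shift units [-0.7613  0.8337 -0.0308] turn units [ 0.0462 -0.0801  0.653 ] mm [ 209.4 -524.2   16. ]
```

```bash
python3 -m inch '[[[-0.76,0.83,-0.03,0.046,-0.08,0.653],[-0.76,0.83,-0.03,0.046,-0.08,0.653],[-0.76,0.83,-0.03,0.046,-0.08,0.653],[-0.76,0.83,-0.03,0.046,-0.08,0.653],[-0.76,0.83,-0.03,0.046,-0.08,0.653]]]' 0 30; python3 -c "
from h import *
cmd(*goal(*G,lift=.13))"
```

```text
time_s: 0.52
tcp_pos: [0.3603, 0.3896, 0.2278]
tool_rot: [0.002, 0.969, 0.245, -0.044]
wrist_force: [0.8, 0.0, 0.0]
gripper_width: 0.0617
t 0.52 shift units [-0.0821  0.7044 -0.0256] turn units [ 0.0175 -0.0317  0.2554] mm [ 132.1 -329.1    9.9]
```

```bash
python3 -m inch '[[[-0.082,0.704,-0.026,0.018,-0.032,0.255],[-0.082,0.704,-0.026,0.018,-0.032,0.255],[-0.082,0.704,-0.026,0.018,-0.032,0.255],[-0.082,0.704,-0.026,0.018,-0.032,0.255],[-0.082,0.704,-0.026,0.018,-0.032,0.255]]]'; python3 -c "
from h import *
cmd(*goal(*G,lift=.13))"
```

```text
time_s: 0.93
tcp_pos: [0.4392, 0.1964, 0.2339]
tool_rot: [0.003, 0.996, 0.048, -0.07]
wrist_force: [0.5, 0.7, -0.2]
gripper_width: 0.0438
t 0.93 shift units [ 0.0781  0.2807 -0.0191] turn units [-0.0005  0.0001  0.002 ] mm [  53.2 -135.9    3.9]
```

```bash
python3 -m inch '[[[0.078,0.28,-0.019,0,0,0.002],[0.078,0.28,-0.019,0,0,0.002],[0.078,0.28,-0.019,0,0,0.002],[0.078,0.28,-0.019,0,0,0.002],[0.078,0.28,-0.019,0,0,0.002]]]'; python3 -m inch '[[[0,0,0,0,0,0],[0,0,0,0,0,0]]]' ; python3 -c "
from h import *
cmd(*goal(*G,lift=.13))
w=shot('wrist'); save(w['color'],'wrist0.png')
cmd(*goal(*G))"
```

```text
time_s: 1.35
tcp_pos: [0.4936, 0.0573, 0.238]
tool_rot: [0.004, 0.997, 0.044, -0.069]
wrist_force: [-0.2, -0.8, 0.8]
gripper_width: 0.0439
time_s: 1.52
tcp_pos: [0.4921, 0.0642, 0.2375]
tool_rot: [0.003, 0.996, 0.048, -0.07]
wrist_force: [0.9, 0.5, 0.3]
gripper_width: 0.0439
t 1.52 shift units [-0.0001  0.0075 -0.0005] turn units [-0.0004  0.0001  0.0026] mm [ 0.4 -3.8  0.2]
t 1.57 shift units [0.     0.0086 0.2595] turn units [-0.0003  0.0001  0.0033] mm [ -17.6   -5.9 -128.5]
```

View pics/wrist0.png

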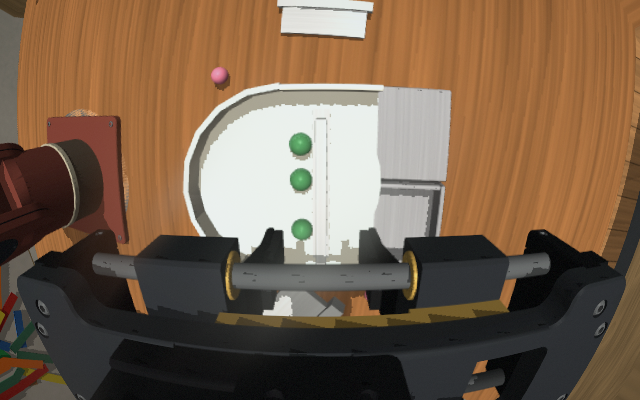

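The wrist view shows the fin (column 321) midway between the fingers (about 268 and 375), with the three marbles on its uphill side. Descending.

```bash
python3 -m inch '[[[0,0.008,0.06,0,0,0.003],[0,0.008,0.12,0,0,0.003],[0,0.008,0.17,0,0,0.003],[0,0.008,0.21,0,0,0.003],[0,0.008,0.23,0,0,0.003]]]'; python3 -m inch '[[[0,0,0,0,0,0],[0,0,0,0,0,0]]]' ; python3 -c "
from h import *
cmd(*goal(*G))"
```

```text
time_s: 1.98
tcp_pos: [0.4749, 0.0592, 0.1215]
tool_rot: [0.003, 0.996, 0.047, -0.071]
wrist_force: [-0.1, -0.2, 0.2]
gripper_width: 0.0434
time_s: 2.15
tcp_pos: [0.477, 0.0587, 0.1244]
tool_rot: [0.003, 0.997, 0.046, -0.069]
wrist_force: [0.8, 0.5, 0.6]
gripper_width: 0.0435
t 2.15 shift units [-0.0008 -0.0006  0.0311] turn units [-0.0002 -0.0003 -0.0001] mm [ -2.6   0.1 -15.4]
```

```bash
python3 -m inch '[[[0,0,0.02,0,0,0],[-0.0005,0,0.031,0,0,0],[-0.0005,0,0.031,0,0,0],[-0.0005,0,0.031,0,0,0]]]'; python3 -m inch '[[[0,0,0,0,0,0],[0,0,0,0,0,0],[0,0,0,0,0,0],[0,0,0,0,0,0],[0,0,0,0,0,0]]]' -1 25;python3 -m inch '[[[0,0,0,0,0,0],[0,0,0,0,0,0],[0,0,0,0,0,0]]]'; python3 -c "
from h import *
cmd(*goal(*G))"
```

```text
time_s: 2.48
tcp_pos: [0.4745, 0.0577, 0.1086]
tool_rot: [0.003, 0.997, 0.045, -0.07]
wrist_force: [0.1, -0.2, 0.4]
gripper_width: 0.0433
time_s: 2.9
tcp_pos: [0.4746, 0.0577, 0.1087]
tool_rot: [0.003, 0.997, 0.045, -0.069]
wrist_force: [-0.3, -0.6, 0.2]
gripper_width: 0.0178
time_s: 3.15
tcp_pos: [0.4745, 0.0577, 0.1086]
tool_rot: [0.003, 0.997, 0.045, -0.069]
wrist_force: [-1.0, -0.3, 0.2]
gripper_width: 0.0099
t 3.15 shift units [-0.0002 -0.0022 -0.0008] turn units [-0.0003 -0.0004 -0.0009] mm [-0.1  1.1  0.4]
```

```bash
python3 -m inch '[[[0,-0.002,0,0,0,-0.028],[0,-0.004,0,0,0,-0.056],[0,-0.006,0,0,0,-0.084],[0,-0.008,0,0,0,-0.112],[0,-0.01,0,0,0,-0.14]]]';python3 -m inch '[[[0,0,0,0,0,0],[0,0,0,0,0,0]]]'; python3 -c "
from h import *
cmd(*goal(*G,slant=12.6))
cmd(*goal(G[0],G[1]+.010,G[2],slant=23))
cmd(*goal(G[0],G[1]+.014,G[2],slant=35))
t=shot('top'); save(cv2.resize(t['color'][110:310,230:400],None,fx=3,fy=3),'top1.png')"
```

```text
time_s: 3.57
tcp_pos: [0.4742, 0.0627, 0.1086]
tool_rot: [-0.005, 0.985, 0.156, -0.069]
wrist_force: [0.3, 0.0, -1.3]
gripper_width: 0.0098
time_s: 3.73
tcp_pos: [0.4741, 0.0628, 0.1086]
tool_rot: [-0.005, 0.986, 0.154, -0.069]
wrist_force: [0.9, 0.7, 0.4]
gripper_width: 0.0096
t 3.73 shift units [-0.002   0.0077 -0.0008] turn units [-0.0002 -0.0005 -0.0017] mm [ 0.3 -4.   0.4]
t 3.73 shift units [ 0.0023 -0.0118 -0.0008] turn units [-0.0002 -0.0005 -0.1173] mm [-0.7  6.   0.4]
t 3.73 shift units [ 0.004  -0.0196 -0.0008] turn units [-1.000e-04 -5.000e-04 -2.506e-01] mm [-1.  10.   0.4]
```

View pics/top1.png

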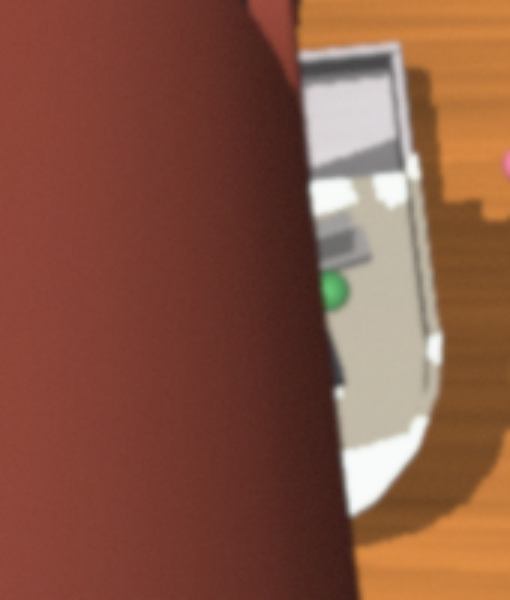

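The tin-side end is swinging downhill as intended, and the first marble at (333,290) is still uphill of it. Continuing the swing slowly.

```bash
python3 -m inch '[[[0,-0.002,0,0,0,-0.024],[0.001,-0.005,0,0,0,-0.048],[0.001,-0.007,0,0,0,-0.072],[0.002,-0.009,0,0,0,-0.096],[0.002,-0.012,0,0,0,-0.117]]]';  python3 -c "
from h import *
cmd(*goal(G[0],G[1]+.014,G[2],slant=36))
t=shot('wrist'); save(t['color'],'wrist1.png')"
```

```text
time_s: 4.2
tcp_pos: [0.4733, 0.0685, 0.1086]
tool_rot: [-0.011, 0.967, 0.244, -0.069]
wrist_force: [0.9, -0.5, -1.6]
gripper_width: 0.01
t 4.2 shift units [ 0.0035 -0.0076 -0.0008] turn units [ 0.     -0.0005 -0.1438] mm [-0.2  4.2  0.4]
```

View pics/wrist1.png

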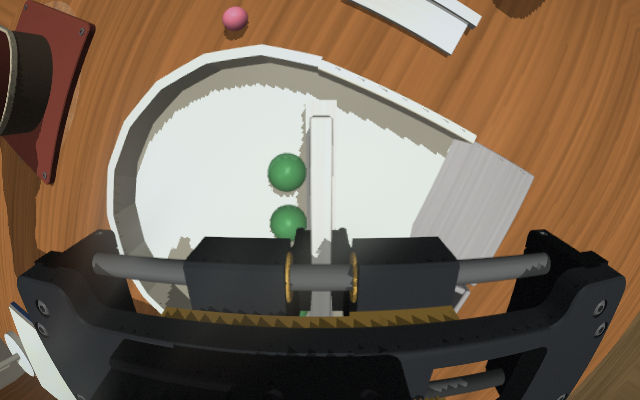

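The wrist view shows the marbles at (287,172) and (288,222) still against the bar, and the +y end of the bar close to the wall. Next is the final part of the swing.

```bash
python3 -m inch '[[[0.001,-0.002,0,0,0,-0.029],[0.001,-0.003,0,0,0,-0.058],[0.002,-0.005,0,0,0,-0.087],[0.003,-0.006,0,0,0,-0.116],[0.0035,-0.008,0,0,0,-0.144]]]'; for i in 1 2; do python3 -m inch '[[[0,0,0,0,0,0],[0,0,0,0,0,0],[0,0,0,0,0,0],[0,0,0,0,0,0],[0,0,0,0,0,0]]]' | tail -2; done;  python3 -c "
from h import *
cmd(*goal(G[0],G[1]+.014,G[2],slant=36))
t=shot('wrist');s=shot('scene'); save(np.hstack([t['color'][:,100:500],cv2.resize(s['color'][120:320,220:420],(400,400))]),'mix2.png')"
```

```text
time_s: 4.67
tcp_pos: [0.4729, 0.0729, 0.1086]
tool_rot: [-0.019, 0.933, 0.352, -0.067]
wrist_force: [-0.0, -0.3, -1.2]
gripper_width: 0.0097
wrist_force: [1.0, 0.0, -1.1]
gripper_width: 0.0094
wrist_force: [0.1, 0.2, -0.4]
gripper_width: 0.0098
t 5.5 shift units [-0.0001  0.0008 -0.0008] turn units [-0.     -0.0004 -0.    ] mm [ 0.3 -0.3  0.4]
```

View pics/mix2.png

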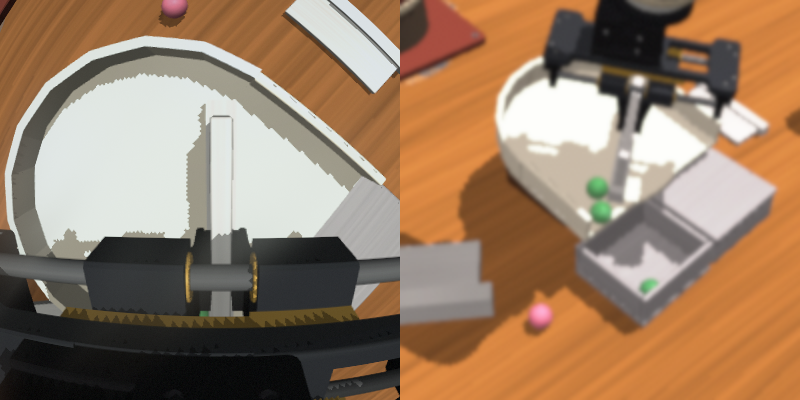

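The swing is working. One marble is in the tin at (649,287), and two are running to the gap at (597,187) and (601,212). I'll wait, then look.

```bash
for i in 1 2 3 4; do python3 -m inch '[[[0,0,0,0,0,0],[0,0,0,0,0,0],[0,0,0,0,0,0],[0,0,0,0,0,0],[0,0,0,0,0,0]]]' | tail -1; done;  python3 -c "
from h import *
s=shot('scene'); save(cv2.resize(s['color'][120:320,220:420],(500,500)),'s3.png')"
```

```text
gripper_width: 0.0098
gripper_width: 0.0096
gripper_width: 0.0095
gripper_width: 0.0099
```

View pics/s3.png

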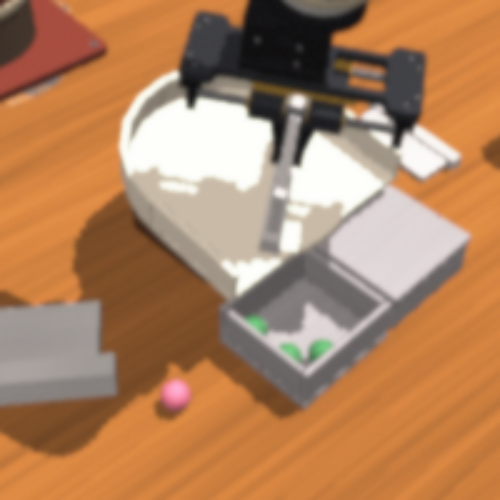

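All three marbles are in the tin, at (257,325), (291,351) and (320,349). Now I'll release and retreat along the tool axis.

```bash
python3 -m inch '[[[0,0,0,0,0,0],[0,0,0,0,0,0],[0,0,0,0,0,0],[0,0,0,0,0,0],[0,0,0,0,0,0]]]' 0;python3 -m inch '[[[0,0,-0.02,0,0,0],[0,0,-0.06,0,0,0],[0,0,-0.11,0,0,0],[0,0,-0.18,0,0,0],[0,0,-0.25,0,0,0]]]'; python3 -m inch '[[[0,-0.08,-0.05,0,0,0],[0,-0.16,-0.06,0,0,0],[0,-0.24,-0.06,0,0,0],[0,-0.32,-0.06,0,0,0],[0,-0.4,-0.06,0,0,0]]]';python3 -m inch '[[[0,-0.08,0,0,0,0],[0,-0.16,0,0,0,0],[0,-0.2,0,0,0,0],[0,-0.2,0,0,0,0],[0,-0.2,0,0,0,0]]]'; python3 -c "
from h import *
t=shot('top');s=shot('scene'); save(np.hstack([cv2.resize(t['color'][110:310,230:430],(400,400)),cv2.resize(s['color'][120:320,220:420],(400,400))]),'mix4.png')
for d in(t,s):
    P=pts(d);a=P[...,:2]@X; b=P[...,:2]@Y; z=P[...,2]
    m=(d['z_map']>0)&(z>.127)&(z<.145)&(a>.4)&(a<.54)&(b>-.06)&(b<.1)
    print(m.sum(),cv2.minAreaRect(np.stack([a[m]-.5395,b[m]-.0147],1).astype(np.float32)*1000),z[m].max())
    h=cv2.cvtColor(d['color'],cv2.COLOR_RGB2HSV); g=((h[...,0]>45)&(h[...,0]<85)&(h[...,1]>100)&(a>.3)&(a<.7)&(abs(b)<.2)).astype(np.uint8)
    k,l,st,c=cv2.connectedComponentsWithStats(g)
    for i in range(1,k):
        if st[i,4]>8: print('marble in tin frame',((np.median(a[l==i])-.569)*1e3).round(),((np.median(b[l==i])+.0415)*1e3).round(),(np.median(z[l==i])*1e3).round(),st[i,4])
print(env.state()['wrist_force'])"
```

```text
time_s: 7.73
tcp_pos: [0.4728, 0.0731, 0.1087]
tool_rot: [-0.019, 0.933, 0.352, -0.067]
wrist_force: [0.4, -0.1, 0.2]
gripper_width: 0.0355
time_s: 8.15
tcp_pos: [0.4898, 0.0744, 0.2343]
tool_rot: [-0.019, 0.933, 0.352, -0.067]
wrist_force: [1.4, 0.7, -0.5]
gripper_width: 0.0434
time_s: 8.57
tcp_pos: [0.362, 0.2265, 0.28]
tool_rot: [-0.019, 0.934, 0.352, -0.066]
wrist_force: [1.2, 1.4, -0.4]
gripper_width: 0.0434
time_s: 8.98
tcp_pos: [0.2975, 0.301, 0.2875]
tool_rot: [-0.019, 0.933, 0.353, -0.067]
wrist_force: [-0.6, -1.2, -0.5]
gripper_width: 0.0438
710 ((-58.69013214111328, 15.930278778076172), (12.44550609588623, 143.06239318847656), 36.00320053100586) 0.1446782290008637
marble in tin frame 28.0 -9.0 27.0 92
marble in tin frame 10.0 -32.0 27.0 86
marble in tin frame -24.0 -33.0 29.0 20
233 ((-58.249996185302734, 14.372535705566406), (9.818583488464355, 145.04293823242188), 35.5609245300293) 0.1443091190776955
marble in tin frame -25.0 -33.0 30.0 10
marble in tin frame 30.0 -16.0 28.0 20
[ 0.97508929 -0.35640614 -0.49641793]
```

View pics/mix4.png

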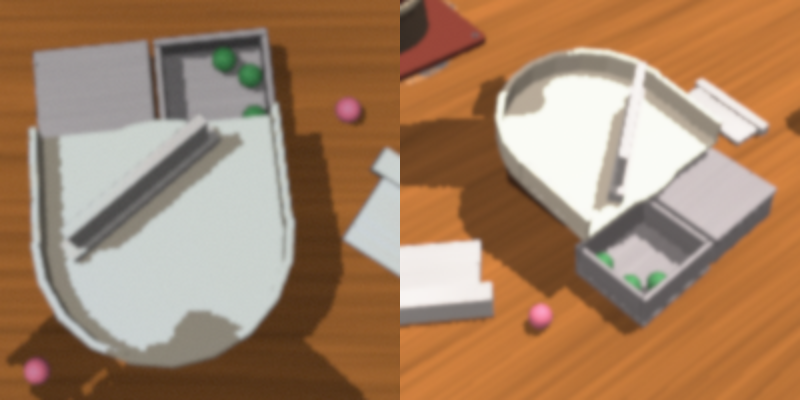

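The top half of the picture shows three green marbles in the tin, at (223,59), (250,75) and (255,112). The straightedge stands aslant, free of the gripper.

```bash
python3 -m inch '[[[0,0,0,0,0,0],[0,0,0,0,0,0]]]' | tail -2; python3 -c "
from rig import env
print(env.finish_job())"
```

```text
wrist_force: [0.1, 0.7, -0.5]
gripper_width: 0.0435
the job is handed in; nothing more can be done
None
```

I gripped the middle-sized straightedge by its fin and swung it about 36° in the dish, with the centre about 14 mm away from the tin. All three green marbles ran out through the gap into the open tin. I then let go, backed the arm clear and handed the job in at about 9 s of the 42 s; the hand-in reports no verdict.

- **Marbles:** the top camera shows all three in the tin, all inside its walls and resting at floor height. The scene camera's colour mask picked up only two, but all three are visible in its picture.
- **Straightedge:** it stands free at 36.0° in the top view and 35.6° in the scene view. Its centre is about 60 mm behind the mouth's edge and 14–16 mm off the dish's middle.
- **Tin:** it looked upright and unmoved. I judged this by eye and did not measure its tilt.
- **Robot:** the arm is clear of everything, with the wrist force at sensor-noise level. None of my checks failed.

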